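# Clamp a soil pellet under the swing-arm press of an infrared analyser

## Robot

A 6-joint arm with a two-finger parallel gripper is mounted at the origin on the work surface. World frame = base frame: x ahead of the robot, y to its left, z up, the work surface at z = 0. Lengths are in m, angles in rad, forces in N, time in s.
With the tool pointing down it reaches from about 0.425 to 0.95 m from the base axis. Payload 3.5 kg.
Tool frame: the origin (TCP) lies at the very end of the fingers, on their centre line; the grasp point (between the pads) lies 19 mm behind it; z points along the fingers, y is the line along which they close (so a half turn about z gives the same grasp; the last joint's range is limited). The gripper opens to 85 mm and grips with 20 to 120 N. Pads are 22 mm wide; open, the fingers measure 114 mm over their backs; the gripper's body (76 mm by 85 mm) begins 54 mm behind the grasp point. The pads swing forward as they close: fully open they stand 13 mm farther back than shut.
Start: joints at [1.178, 0.286, 1.577, -0, 1.279, -0.15], TCP at [0.162, 0.655, 0.231] pointing down, gripper open.
Joint ranges: [-2.77, 2.77], [-0.9, 2.22], [0.21, 2.48], [-1.53, 4.67], [0.24, 2.81], [-2.84, 2.84]. Speed limits (rad/s): [2.79, 2.79, 3.14, 3.14, 3.14, 3.14].

## Interface

Orientations are given as a rotation vector (axis times angle).
In Python, from workcell import arm gives the robot as it stands.
- The arm moves only by the tool carry_out, never from a script. Its argument "series" is a list of rows, each a list of 2 entries, a list of its own where there are three numbers: the shift along the world's x, y, z in mm, then the turn, a rotation vector about the world's x, y, z in rad. In form: [[[x, y, z], [ax, ay, az]], ...]. A call has 1 to 20 rows; each row is the pose to reach, as a shift and turn from the pose commanded when the call began; what a row does not reach only later rows make up. A row lasts 1/10 s, in which the tool goes at most 50 mm and 8.59 degrees, less where a joint would pass 70% of its speed; a pose out of reach is approached as far as the arm can. A call with a gripper value outside its range is refused whole. "grip" is the closure, from 0 (fully open) to 1 (shut), set as the call begins (left out, the last holds). The fingers move at their own pace and stop on an object; "newtons" is the grip in N (left out, the last holds). Time passes only in rows, so rows that repeat a pose let the fingers close. It gives the time, the measured TCP pose, the force, the opening and the grip force at its end, in the units of the state.
- arm.observe(): the state, without advancing time (a new reading comes with each control period).
- arm.camera(name): name is "scene" or "top" or "wrist"; returns the picture (384x512x3 uint8, red, green, blue); there is no depth.
- arm.camera_model(name): a dict with "fx", "fy", "cx", "cy" (pixels), "k1" (the pictures are not rectified: a ray, as slopes to the right and down, at radius r is drawn at 1 + k1 r^2 times it, then the intrinsics apply), "world_from_camera" (4x4, takes a point from camera to world coordinates). Camera axes: x right, y up, looking along -z (the intrinsics and any distortion apply to the point x, -y, -z); pixel columns grow to the right and rows downward; lengths in m; the calibration is good to about 2 mm. A picture is of the moment at which its call begins: read the wrist's pose just before it. camera_model takes no time and is no camera call; for the wrist camera it gives the pose at the moment of the call.
- arm.job_done(): hands the job in; it is judged then, once.
The state is a dict: "t": time; "joints": joint angles; "qvel": joint speeds; "tau": joint torques, N m; "position": TCP position; "tool_rot": TCP orientation; "contact_force": force on the tool from outside, world axes, zero at the start; "torque": the same for the moment, N m; "gripper_width": opening from 0.0 (shut) to 1.0 (fully open); "finger_force": force on a finger pad.
Only numpy, scipy, OpenCV 4.12 (cv2) and the standard library are available. Lean on these libraries where they do the work, as an engineer would, in place of code of your own. Each camera call takes 0.05 s, during which the arm holds its last target. There are 200 camera calls.

## Task

Load the green sample into the press: swing the press arm well clear of the blue ring (at least 65 degrees from its home stop), slide the carrier with the green pellet along the bench, without lifting it, until it sits centred inside the ring, then swing the arm back home against its stop. Then push the red knob down until the foot clamps the pellet firmly, with about 10 N on the pellet and never more than 20 N, and leave it clamped; leave the brown sample and the other things on the bench where they are.

Things in the scene. Friction and masses are not known exactly. Their poses are not given: they have to be found in the camera images.
- spot (a point): Centre, on the bench, of the painted blue ring (inner diameter 114 mm, paint only, nothing raised) of the press. Its axes are those of the press: the post stands 170 mm along +y from it.
- swing_hinge (a point): On the vertical axis of the press's steel post (diameter 32 mm, on a grey foot 110 x 90 x 30 mm) at the middle of the white arm's thickness, 145 mm above the bench. Turns with the arm; the arm runs along this point's -y, bar 30 mm wide and 20 mm thick, to 185 mm from the axis. The hub is 48 mm wide and 34 mm high.
- swing_arm (a joint): Turn of the white press arm about the post, rad: 0 = home stop, foot exactly over the ring's centre; grows to 1.6 as it swings counter-clockwise seen from above (from the press's -y to its +x). It stays where it is left; turning takes about 0.2 N m, more when moved fast.
- handle_top (a point): Top centre of the arm's upright round black handle, diameter 24 mm, standing 50 mm above the bar, 100 mm from the post's axis (top 205 mm above the bench).
- ram_top (a point): Top centre of the red press knob, diameter 32 mm, 12 mm thick, at the upper end of the 12 mm ram rod, 170 mm from the post's axis. The ram slides only up and down through the arm (60 mm of travel) with about 5 N of drag, and stays where it is left.
- foot: Centre of the underside of the dark foot (diameter 16 mm) at the ram's lower end, on a spring in the ram: it gives way by up to 22 mm at 1 N per mm, then it is solid. Unloaded it hangs 167 mm below ram_top.
- carrier_green: Loose aluminium disc, diameter 100 mm, 18 mm thick, about 0.3 kg, too wide to grasp, with a bright green pellet (diameter 30 mm) in its centre. The pellet stands 6 to 15 mm above the disc; how much differs each time and is not given. Origin: centre of the disc's underside.
- carrier_brown: The same disc with a brown-red pellet: leave alone. Origin: centre of its underside.
- flask: Glass conical flask, base diameter 80 mm, 128 mm high; origin under its centre. Bystander.
- jar: Small amber jar, diameter 52 mm, 65 mm high; origin under its centre. Bystander.
- reagent: White bottle with blue cap, diameter 60 mm, 130 mm high; origin under its centre. Bystander.
- beaker: Glass beaker, diameter 64 mm, 80 mm high; origin under its centre. Bystander.
- mortar: White porcelain bowl, diameter 90 mm, 50 mm high; origin under its centre. Bystander.
- spatula: Steel double-ended lab spatula, 166 mm long, 6 mm thick, lying on the bench; origin under its middle. Bystander.
Mind the look-alikes: they are no part of the job. Leave any purple look-alike of the carrier_green alone.

How it is judged:
On the way, in this order (a step that is already met when the one before it is completed fails the run):
1. the arm is swung at least 1.13 rad (65 degrees) away from home (value of joint swing_arm above 1.13 rad), for 0.2 s.
2. with the arm still clear (over 1.0 rad), the green carrier rests within 8 mm of the ring's centre (value of joint swing_arm above 1 rad and horizontal distance between carrier_green and spot below 0.008 m and linear speed of carrier_green below 0.01 m/s), for 0.2 s.
3. the arm is back home (within 0.05 rad of its stop), the carrier still on its spot (value of joint swing_arm below 0.05 rad and horizontal distance between carrier_green and spot below 0.008 m), for 0.2 s.
4. the foot presses on the green sample with more than 6 N (contact force between foot and carrier_green above 6 N), for 0.2 s.
At the end, for the whole second after the job is handed in: The green carrier lies at rest within 8 mm of the ring's centre, the arm is within 0.05 rad of its home stop, and the foot, within 12 mm of the pellet's centre, still presses on it with more than 2 N (all of step 3 and contact force between foot and carrier_green above 2 N and horizontal distance between foot and carrier_green below 0.012 m and linear speed of carrier_green below 0.01 m/s); the robot touches nothing.
It fails at once if more than 20 N on the green sample from the foot (contact force between foot and carrier_green above 20 N).
It fails at once if the green carrier is lifted or tipped (underside centre over 8 mm up, or tilted over 0.15 rad) (height (world z) of carrier_green above 0.008 m or angle between carrier_green's own z axis and vertical above 0.15 rad).
It fails at once if the brown sample or another bystander is moved more than 20 mm (distance of any of flask, jar, reagent, beaker, mortar, spatula, carrier_brown from where it was at the start of the episode above 0.02 m).
It also fails if it takes over 72 s, if anything falls off the work surface, if the arm or the gripper's body presses on something with over 40 N, if the wrist force passes 120 N, or if a joint passes its speed limit or range.

## Working session

There is one attempt and no reset: what is moved stays moved. The work goes in short steps, Python scripts to look and compute and a tool call to move; the robot and the scene stay as the last step left them, time stands still between calls to the robot, and variables do not carry over. Pictures are saved under pics/ and viewed, at most 10 in all, crops included, and the job is handed in when it is done.

Besides the shell and the picture viewer there is one more tool, called after "Request:" as name(argument=value, ...), one argument or row to a line, values as JSON. carry_out: Moves the arm, as the interface text tells. Its arguments: {"type":"object","properties":{"series":{"type":"array","items":{"type":"array"}},"grip":{"type":"number"},"newtons":{"type":"number"}},"required":["series"]}

```bash
mkdir -p pics; ls
cat > h.py <<'E'
import numpy as np, cv2
from workcell import arm
def grab(n,f):
    m=arm.camera_model(n); im=arm.camera(n); cv2.imwrite(f'pics/{f}.png',im[:,:,::-1]); return im,m
def ray(m,u,v):
    xd=np.array([(u-m['cx'])/m['fx'],(v-m['cy'])/m['fy']]); x=xd.copy()
    for _ in range(30): x=xd/(1+m['k1']*(x@x))
    T=np.array(m['world_from_camera']); return T[:3,3],T[:3,:3]@np.array([x[0],-x[1],-1])
def onz(m,u,v,z):
    o,d=ray(m,u,v); return o+d*(z-o[2])/d[2]
def proj(m,p):
    T=np.array(m['world_from_camera']); c=T[:3,:3].T@(np.array(p)-T[:3,3]); x=np.array([c[0],-c[1]])/-c[2]
    x=x*(1+m['k1']*(x@x)); return x*[m['fx'],m['fy']]+[m['cx'],m['cy']]
def two(m1,p1,m2,p2):
    o1,d1=ray(m1,*p1);o2,d2=ray(m2,*p2); s=np.linalg.lstsq(np.c_[d1,-d2],o2-o1,rcond=None)[0]
    a=o1+s[0]*d1;b=o2+s[1]*d2; return (a+b)/2,np.linalg.norm(a-b)
E
python3 - <<'E'
from h import *
for n in('scene','top'):
    im,m=grab(n,n+'0'); print(n,m)
print(arm.observe())
E
```

```text
pics
scene {'fx': 442.184459540787, 'fy': 442.184459540787, 'cx': 258.69644649625855, 'cy': 191.6993691135677, 'k1': 0.00757864538451663, 'world_from_camera': array([[ 0.70114584, -0.60994642,  0.36926939,  0.9956887 ],
       [ 0.71296668,  0.59354062, -0.37334709, -0.48482695],
       [ 0.00854534,  0.52504753,  0.85103001,  1.23727759],
       [ 0.        ,  0.        ,  0.        ,  1.        ]])}
top {'fx': 364.9765763263388, 'fy': 364.9765763263388, 'cx': 259.0737614429943, 'cy': 186.73969891925887, 'k1': -0.10977736996371332, 'world_from_camera': array([[-3.99404362e-03,  9.98348050e-01, -5.73168309e-02,
         4.45524508e-01],
       [-9.99991941e-01, -3.96411937e-03,  6.35774573e-04,
         2.70562743e-03],
       [ 4.07513545e-04,  5.73189083e-02,  9.98355837e-01,
         1.33274318e+00],
       [ 0.00000000e+00,  0.00000000e+00,  0.00000000e+00,
         1.00000000e+00]])}
{'t': 0.1, 'joints': array([ 1.17797913e+00,  2.87116967e-01,  1.57803938e+00,  6.67897399e-06,
        1.27863545e+00, -1.50028509e-01]), 'qvel': array([ 0.00144922, -0.00124531, -0.00335697,  0.00145242, -0.00162656,
        0.00235185]), 'tau': array([ 1.85203209e-05, -4.07300663e+01, -2.93697649e+01, -1.81259325e-04,
        3.47806395e-03,  2.93076505e-05]), 'position': array([0.16203096, 0.65464009, 0.23005417]), 'tool_rot': array([-0.38036624, -3.11787941,  0.00332462]), 'contact_force': array([ 0.31301084, -0.07186876, -0.10316485]), 'torque': array([-3.47065514e-02, -5.62246228e-03,  6.72001172e-05]), 'finger_force': 0.0, 'gripper_width': 0.9981489218415588}
```

View pics/top0.png

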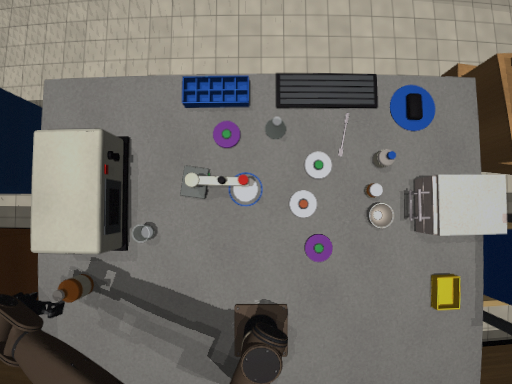

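View pics/scene0.png

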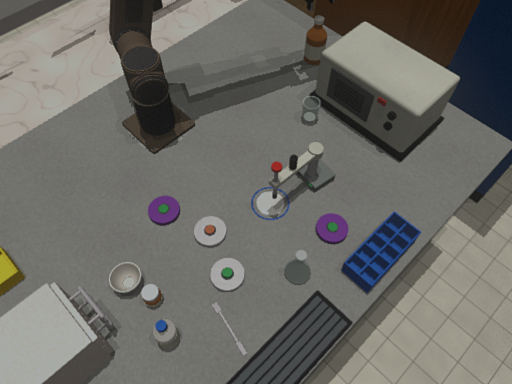

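The top view shows the post at (191,180), knob (243,180), ring (246,189), green carrier (318,165), brown carrier (303,204) and purple look-alikes at (227,134) and (318,248). The scene view agrees: ring (270,203), green carrier (227,273).

```bash
cat >> h.py <<'E'
def mask(im,kind):
    h=cv2.cvtColor(im,cv2.COLOR_RGB2HSV); R={'blue':((100,120,60),(130,255,255)),'green':((45,90,50),(85,255,255)),'red':((0,200,110),(4,255,255)),'white':((0,0,165),(180,45,255)),'purple':((132,90,50),(160,255,255)),'black':((0,0,0),(180,255,45))}[kind]
    return cv2.inRange(h,np.array(R[0]),np.array(R[1]))
def blobs(im,kind,box,mn=15):
    x0,y0,x1,y1=box; M=np.zeros(im.shape[:2],np.uint8); M[y0:y1,x0:x1]=mask(im,kind)[y0:y1,x0:x1]
    n,l,s,c=cv2.connectedComponentsWithStats(M); return [(c[i].round(2),s[i]) for i in range(1,n) if s[i,4]>=mn],l
E
python3 - <<'E'
from h import *
mt=arm.camera_model('top');ms=arm.camera_model('scene')
t=cv2.imread('pics/top0.png')[:,:,::-1];s=cv2.imread('pics/scene0.png')[:,:,::-1]
for k,b in(('blue',(220,160,275,220)),('green',(200,110,350,260)),('red',(225,165,260,195)),('white',(170,140,340,225)),('black',(205,170,235,190))):
    print('top',k,[(tuple(c),tuple(q)) for c,q in blobs(t,k,b,8)[0]])
for k,b in(('blue',(240,170,300,230)),('green',(140,190,350,290)),('red',(260,155,290,180)),('white',(180,130,340,300)),('black',(280,150,305,180))):
    print('scene',k,[(tuple(c),tuple(q)) for c,q in blobs(s,k,b,8)[0]])
for nm,im,m,b in(('top',t,mt,(220,160,275,220)),('scene',s,ms,(240,170,300,230))):
    M=np.zeros(im.shape[:2],np.uint8);M[b[1]:b[3],b[0]:b[2]]=mask(im,'blue')[b[1]:b[3],b[0]:b[2]]
    v,u=np.nonzero(M);P=np.array([onz(m,a,c,0)[:2] for a,c in zip(u,v)])
    e=cv2.minEnclosingCircle(P.astype(np.float32)); A=np.c_[2*P,np.ones(len(P))];x=np.linalg.lstsq(A,(P**2).sum(1),rcond=None)[0]
    print(nm,'ring',x[:2],np.sqrt(x[2]+x[:2]@x[:2]),e)
a=cv2.resize(t[100:230,170:350],None,fx=4.2,fy=4.2,interpolation=cv2.INTER_CUBIC)
cv2.imwrite('pics/c1.png',a[:,:,::-1])
E
```

```text
top blue [((np.float64(251.0), np.float64(176.79)), (np.int32(236), np.int32(173), np.int32(26), np.int32(16), np.int32(38))), ((np.float64(243.4), np.float64(198.78)), (np.int32(229), np.int32(186), np.int32(33), np.int32(20), np.int32(58)))]
top green [((np.float64(225.93), np.float64(133.47)), (np.int32(222), np.int32(130), np.int32(9), np.int32(8), np.int32(57))), ((np.float64(318.33), np.float64(164.44)), (np.int32(315), np.int32(161), np.int32(8), np.int32(8), np.int32(55))), ((np.float64(318.5), np.float64(247.79)), (np.int32(315), np.int32(244), np.int32(8), np.int32(9), np.int32(56)))]
top red [((np.float64(242.72), np.float64(179.58)), (np.int32(239), np.int32(176), np.int32(8), np.int32(9), np.int32(57)))]
top white [((np.float64(317.89), np.float64(164.55)), (np.int32(305), np.int32(151), np.int32(27), np.int32(27), np.int32(454))), ((np.float64(200.0), np.float64(179.59)), (np.int32(185), np.int32(173), np.int32(36), np.int32(14), np.int32(306))), ((np.float64(231.81), np.float64(180.85)), (np.int32(223), np.int32(177), np.int32(17), np.int32(8), np.int32(94))), ((np.flo
[... 1717 characters left out ...]
 np.float64(242.5)), (np.int32(207), np.int32(241), np.int32(10), np.int32(4), np.int32(18))), ((np.float64(226.54), np.float64(274.31)), (np.int32(211), np.int32(259), np.int32(33), np.int32(31), np.int32(540)))]
scene black [((np.float64(292.88), np.float64(162.09)), (np.int32(290), np.int32(155), np.int32(7), np.int32(15), np.int32(85))), ((np.float64(299.15), np.float64(174.15)), (np.int32(297), np.int32(172), np.int32(6), np.int32(5), np.int32(13)))]
top ring [0.51451888 0.05288377] 0.05947096830466643 ((0.5142970681190491, 0.052450791001319885), 0.061642419546842575)
scene ring [0.51380057 0.05457894] 0.05965123690338819 ((0.5138377547264099, 0.054133884608745575), 0.06178368255496025)
```

View pics/c1.png

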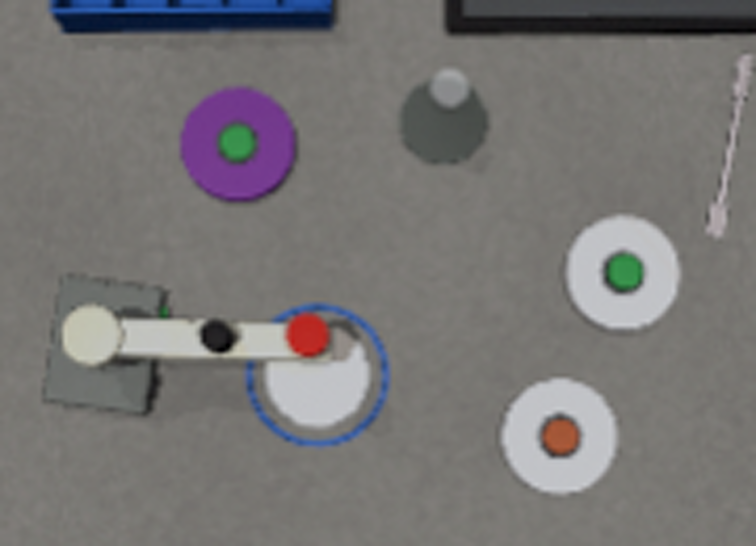

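The crop shows the flask (445,115), between ring and green carrier only on the upper side, and the brown carrier below; the direct path carrier-to-ring looks free. The ring's inside is painted light.

Run:
```python
from h import *
mt=arm.camera_model('top');ms=arm.camera_model('scene')
t=cv2.imread('pics/top0.png')[:,:,::-1];s=cv2.imread('pics/scene0.png')[:,:,::-1]
print('pellet',two(mt,(318.33,164.44),ms,(226.86,272.45)),onz(mt,318.33,164.44,.028),onz(ms,226.86,272.45,.028))
print('disc top',onz(mt,318,164.5,.018),onz(ms,226.7,274.3,.018))
print('brown',onz(mt,302.9,203.4,.018))
h=cv2.cvtColor(s,cv2.COLOR_RGB2HSV)[155:180,265:290]
M=((h[...,1]>170)&((h[...,0]<8)|(h[...,0]>172))&(h[...,2]>90)); v,u=np.nonzero(M);print('knob px',u.mean()+265,v.mean()+155,M.sum(),np.ptp(u)+1,np.ptp(v)+1)
print('knob',two(mt,(242.72,179.58),ms,(u.mean()+265,v.mean()+155)))
for z in(.145,.2,.22,.23):print(z,onz(mt,242.72,179.58,z))
print('handle z.205',onz(mt,221.32,179.92,.205))
print('hub z .162',onz(mt,192,179.6,.162),onz(ms,315,149,.162))
print('flask base',onz(mt,276,129,.0),onz(ms,297.5,272,0),'spat end',onz(mt,341,154,0), 'purple',onz(mt,227,134,.018),onz(mt,318.5,248,.018))
```

```text
pellet (array([ 0.60084371, -0.21202923,  0.0254597 ]), np.float64(0.001294528989645826)) [ 0.60011937 -0.21210154  0.028     ] [ 0.60210689 -0.21212302  0.028     ]
disc top [ 0.60108705 -0.21253843  0.018     ] [ 0.60271932 -0.21402007  0.018     ]
brown [ 0.46021123 -0.15590484  0.018     ]
knob px 276.3333333333333 166.18055555555554 72 10 9
knob (array([0.5314115 , 0.05203924, 0.22637954]), np.float64(0.001085400553834542))
0.145 [0.53733477 0.0552362  0.145     ]
0.2 [0.53308337 0.0528037  0.2       ]
0.22 [0.53153741 0.05191916 0.22      ]
0.23 [0.53076443 0.05147688 0.23      ]
handle z.205 [0.53192375 0.11901268 0.205     ]
hub z .162 [0.53668707 0.21841956 0.162     ] [0.53975098 0.21666333 0.162     ]
flask base [ 0.73591651 -0.06166573  0.        ] [ 0.73788607 -0.05546948  0.        ] spat end [ 0.64220488 -0.30183876  0.        ] purple [0.71427953 0.11816283 0.018     ] [ 0.29952624 -0.210924    0.018     ]
```

Request:
carry_out(
  series=[
    [[0,0,50],[0,0,0]],
    [[0,0,100],[0,0,0]],
    [[0,0,130],[0,0,0]],
    [[20,-45,130],[0,0,-0.12]],
    [[36,-90,130],[0,0,-0.24]],
    [[53,-135,130],[0,0,-0.36]],
    [[70,-180,130],[0,0,-0.48]],
    [[88,-225,130],[0,0,-0.6]],
    [[120,-260,130],[0,0,-0.72]],
    [[152,-295,130],[0,0,-0.84]],
    [[184,-330,130],[0,0,-0.96]],
    [[216,-365,130],[0,0,-1.08]],
    [[248,-400,130],[0,0,-1.2]],
    [[280,-435,130],[0,0,-1.3]],
    [[312,-470,130],[0,0,-1.365]],
    [[344,-505,130],[0,0,-1.365]],
    [[370,-536,130],[0,0,-1.365]],
    [[370,-536,130],[0,0,-1.365]],
    [[370,-536,130],[0,0,-1.365]],
    [[370,-536,130],[0,0,-1.365]],
  ],
  grip=0.5,
  newtons=20,
)

```text
t: 2.1
position: [0.5316, 0.1199, 0.361]
tool_rot: [-2.261, -2.18, 0.001]
contact_force: [-0.5, -0.7, 0.2]
gripper_width: 0.501
finger_force: 0.0
```

Run:
```python
from h import *
im,m=grab('wrist','w1'); o=arm.observe(); print(o['position'],o['tool_rot'],o['gripper_width'],o['joints'])
for n,p in(('handle',(.532,.119,.205)),('knob',(.531,.052,.226)),('ring',(.514,.0535,0))): print(n,proj(m,p))
```

```text
[0.53150222 0.12022055 0.36130775] [-2.26022029e+00 -2.18138169e+00 -3.38023599e-05] 0.50129941897406 [ 3.60613893e-02 -7.41963803e-02  1.73411537e+00  3.21517858e-04
  1.48193226e+00  7.15291599e-02]
handle [255.87528417 176.25747691]
knob [257.31063096 247.10653272]
ring [246.52524459 182.56496584]
```

View pics/w1.png

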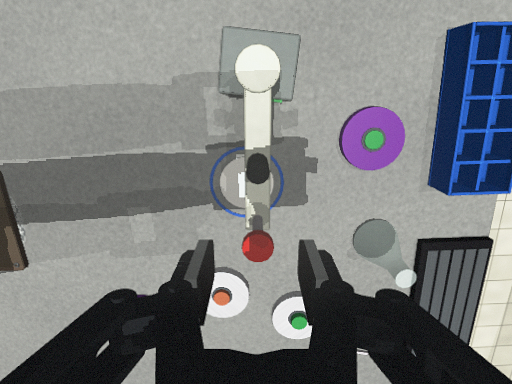

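The wrist view shows the handle at (258,168) and knob (258,246) at the predicted pixels, ring centre (246,182) as predicted, so the measurements hold. Descending around the handle.

Request:
carry_out(
  series=[
    [[0,0,-40],[0,0,0]],
    [[0,0,-80],[0,0,0]],
    [[0,0,-120],[0,0,0]],
    [[0,0,-150],[0,0,0]],
    [[0,0,-170],[0,0,0]],
    [[0,0,-190],[0,0,0]],
    [[0,0,-190],[0,0,0]],
  ],
)

```text
t: 2.85
position: [0.5294, 0.1204, 0.1682]
tool_rot: [-2.257, -2.179, 0.007]
contact_force: [-0.2, -0.6, 0.6]
gripper_width: 0.5
finger_force: 0.0
```

Request:
carry_out(
  series=[
    [[9,0,0],[0,0,0.087]],
    [[17,1,0],[0,0,0.175]],
    [[26,2,0],[0,0,0.262]],
    [[34,5,0],[0,0,0.349]],
    [[43,8,0],[0,0,0.436]],
    [[51,11,0],[0,0,0.524]],
    [[58,16,0],[0,0,0.611]],
    [[65,21,0],[0,0,0.698]],
    [[72,26,0],[0,0,0.785]],
    [[78,32,0],[0,0,0.873]],
    [[84,39,0],[0,0,0.96]],
    [[89,46,0],[0,0,1.047]],
    [[93,54,0],[0,0,1.134]],
    [[97,62,0],[0,0,1.222]],
    [[100,70,0],[0,0,1.309]],
    [[101,75,0],[0,0,1.361]],
    [[101,75,0],[0,0,1.361]],
    [[101,75,0],[0,0,1.361]],
    [[101,75,0],[0,0,1.361]],
  ],
)

```text
t: 4.75
position: [0.6333, 0.1947, 0.1723]
tool_rot: [0.387, 3.117, 0.001]
contact_force: [-0.6, 1.0, 0.3]
gripper_width: 0.502
finger_force: 0.0
```

Request:
carry_out(
  series=[
    [[0,0,40],[0,0,0]],
    [[0,0,80],[0,0,0]],
    [[0,0,120],[0,0,0]],
    [[0,0,120],[0,0,0]],
  ],
)

```text
t: 5.15
position: [0.6361, 0.1948, 0.3009]
tool_rot: [0.386, 3.103, 0.007]
contact_force: [0.8, -0.1, 1.8]
gripper_width: 0.499
finger_force: 0.0
```

Run:
```python
from h import *
im,m=grab('top','top1'); im2,m2=grab('scene','scene1'); w,mw=grab('wrist','w2');o=arm.observe(); print(o['position'],o['tool_rot'],o['joints'])
for k,b in(('red',(220,80,330,220)),('green',(200,100,350,260)),('blue',(220,160,275,220)),('white',(290,140,340,225))): print(k,[(tuple(map(float,c)),int(q[4])) for c,q in blobs(im,k,b,8)[0]])
for nm,I,M_,b in(('top',im,m,(220,160,275,220)),('scene',im2,m2,(240,170,300,230))):
    M=np.zeros(I.shape[:2],np.uint8);M[b[1]:b[3],b[0]:b[2]]=mask(I,'blue')[b[1]:b[3],b[0]:b[2]]
    v,u=np.nonzero(M);P=np.array([onz(M_,a,c,0)[:2] for a,c in zip(u,v)])
    A=np.c_[2*P,np.ones(len(P))];x=np.linalg.lstsq(A,(P**2).sum(1),rcond=None)[0];print(nm,'ring',x[:2],np.sqrt(x[2]+x[:2]@x[:2]),len(P))
cv2.imwrite('pics/c2.png',np.hstack([cv2.resize(im[90:230,160:350],None,fx=2,fy=2),cv2.resize(w,(380,280))])[:,:,::-1])
```

```text
[0.63287645 0.19421217 0.29115299] [-3.87147893e-01 -3.11734667e+00 -1.33089839e-04] [ 1.44676278e-01  2.20526077e-01  1.54702392e+00  1.63766220e-04
  1.37430729e+00 -1.17903438e+00]
red []
green [((225.93, 133.47), 57), ((318.33, 164.44), 55), ((318.5, 247.79), 56)]
blue [((244.91, 188.65), 107)]
white [((317.91, 164.25), 493), ((302.95, 203.36), 503)]
top ring [0.51461679 0.05291814] 0.05948074129683528 107
scene ring [0.5138068  0.05459365] 0.05968083051776516 115
```

View pics/c2.png

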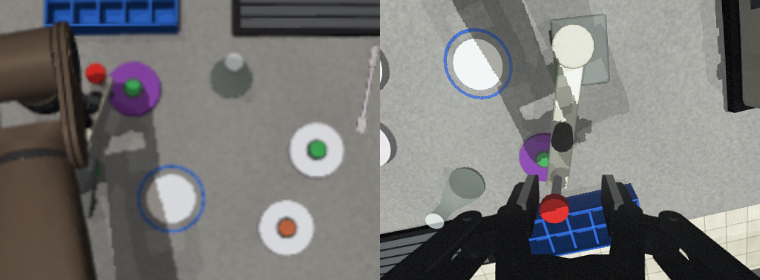

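The arm swung clear: knob at (96,73) in the left crop, near the purple disc, and the painted ring now fully visible at (172,198).

Run:
```python
from h import *
m=arm.camera_model('top'); im=cv2.imread('pics/top1.png')[:,:,::-1]
h=cv2.cvtColor(im,cv2.COLOR_RGB2HSV).astype(int)[115:140,195:222];M=(h[...,1]>170)&((h[...,0]<8)|(h[...,0]>172))&(h[...,2]>90);v,u=np.nonzero(M);print(M.sum())
k=onz(m,u.mean()+195,v.mean()+115,.226);H=np.array([.537,.220]);d=k[:2]-H
print(k,np.hypot(*d),np.degrees(np.arctan2(d[1],d[0]))%360-262.1)
```

```text
70
[0.69618731 0.16063752 0.226     ] 0.16989557034922978 77.44902917828495
```

Request:
carry_out(
  series=[
    [[0,-40,0],[0,0,-0.1]],
    [[-2,-80,0],[0,0,-0.2]],
    [[-3,-120,0],[0,0,-0.3]],
    [[-4,-160,0],[0,0,-0.4]],
    [[-5,-200,0],[0,0,-0.5]],
    [[-6,-240,0],[0,0,-0.6]],
    [[-8,-280,0],[0,0,-0.7]],
    [[-9,-320,0],[0,0,-0.8]],
    [[-10,-360,0],[0,0,-0.9]],
    [[-11,-400,0],[0,0,-1.009]],
    [[-12,-440,0],[0,0,-1.009]],
    [[-12,-468,0],[0,0,-1.009]],
    [[-12,-468,-50],[0,0,-1.009]],
    [[-12,-468,-100],[0,0,-1.009]],
    [[-12,-468,-150],[0,0,-1.009]],
    [[-12,-468,-190],[0,0,-1.009]],
    [[-12,-468,-190],[0,0,-1.009]],
    [[-12,-468,-190],[0,0,-1.009]],
  ],
  grip=0.35,
)

```text
t: 7.1
position: [0.6202, -0.2731, 0.0996]
tool_rot: [-1.843, -2.539, 0.0]
contact_force: [0.4, 0.6, 1.6]
gripper_width: 0.65
finger_force: 0.0
```

Run:
```python
from h import *
w,mw=grab('wrist','w3');o=arm.observe(); print(o['position'],o['tool_rot'],o['gripper_width'])
print('disc centre px',proj(mw,(.601,-.2123,.018)),'spatula end',proj(mw,(.642,-.302,0)))
```

```text
[ 0.62186637 -0.27412223  0.10251098] [1.84487279e+00 2.54123837e+00 2.19165286e-04] 0.6501935452372773
disc centre px [256.53393926 114.57807319] spatula end [269.64459736 231.67547482]
```

View pics/w3.png

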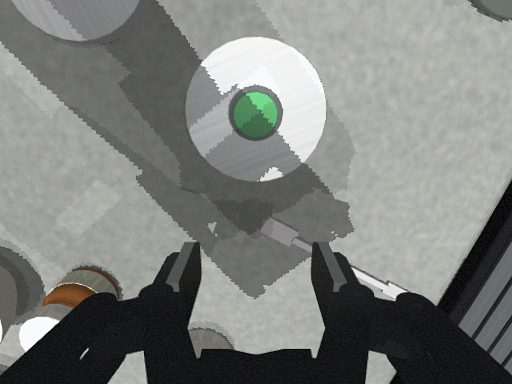

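The wrist view shows the disc centred at (256,109), almost as predicted; the spatula tip (262,222) lies behind and between the fingers, about 15 mm behind their backs when lowered. Descending.

Request:
carry_out(
  series=[
    [[0,0,-40],[0,0,0]],
    [[0,0,-70],[0,0,0]],
    [[0,0,-88],[0,0,0]],
    [[0,0,-98],[0,0,0]],
    [[0,0,-98],[0,0,0]],
    [[0,0,-98],[0,0,0]],
  ],
)

```text
t: 7.75
position: [0.6226, -0.2746, 0.0054]
tool_rot: [1.844, 2.54, 0.0]
contact_force: [-0.2, 0.5, 0.7]
gripper_width: 0.65
finger_force: 0.0
```

Request:
carry_out(
  series=[
    [[-1,6,-2],[0,0,0]],
    [[-3,15,-2],[0,0,0]],
    [[-7,30,-2],[0,0,0]],
    [[-11,45,-2],[0,0,0]],
    [[-15,60,-2],[0,0,0]],
    [[-19,75,-2],[0,0,0]],
    [[-23,90,-2],[0,0,0]],
    [[-27,105,-2],[0,0,0]],
    [[-31,120,-2],[0,0,0]],
    [[-36,135,-2],[0,0,0]],
    [[-41,150,-2],[0,0,0]],
    [[-47,165,-2],[0,0,0]],
    [[-52,180,-2],[0,0,0]],
    [[-58,195,-2],[0,0,0]],
    [[-64,210,-2],[0,0,0]],
    [[-70,225,-2],[0,0,0]],
    [[-76,240,-2],[0,0,0]],
    [[-81,250,-2],[0,0,0]],
    [[-83,255,-2],[0,0,0]],
    [[-83,255,-2],[0,0,0]],
  ],
)

```text
t: 9.75
position: [0.5372, -0.0173, 0.0008]
tool_rot: [-1.844, -2.541, -0.0]
contact_force: [1.3, -0.4, 1.2]
gripper_width: 0.648
finger_force: 0.7
```

```bash
cat >> h.py <<'E'
def carrier():
    r={}
    for n in('top','scene'):
        im,m=grab(n,n+'_c%d'%(1000*arm.observe()['t'])); b,_=blobs(im,'green',(140,150,350,290),8)
        r[n]=[(c.tolist(),int(s[4]),onz(m,*c,.028)[:2].round(4).tolist()) for c,s in b]
    return r
E
python3 - <<'E'
from h import *
o=arm.observe();print(o['position'],o['contact_force'],o['tool_rot']);print(carrier())
w,mw=grab('wrist','w4');print([(c,s[4],onz(mw,*c,.028)) for c,s in blobs(w,'green',(0,0,512,384),80)[0]])
M=mask(w,'blue');v,u=np.nonzero(M);print(len(u)); cv2.imwrite('pics/c4.png',w[:,:,::-1])
E
```

```text
[ 0.53720169 -0.01733738  0.00084271] [ 1.29019457 -0.42379516  1.17426101] [-1.84390823e+00 -2.54081325e+00 -4.23758393e-04]
{'top': [([208.44, 174.78], 9, [0.5642, 0.1837]), ([318.5, 247.79], 56, [0.3014, -0.2093])], 'scene': [([309.5, 184.5], 10, [0.5665, 0.1833]), ([163.17, 208.2], 64, [0.3055, -0.2114]), ([332.06, 226.46], 65, [0.7174, 0.1192])]}
[(array([257.27, 166.09]), np.int32(4798), array([0.52146711, 0.03217287, 0.028     ]))]
3681
```

View pics/w4.png

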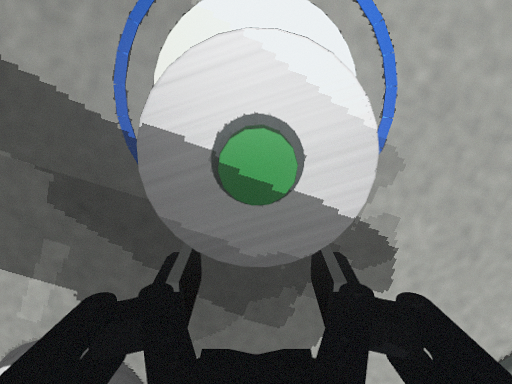

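The wrist view shows the carrier cradled, pellet at (257,166), half into the ring whose arcs are on both sides. Measuring the ring in the same view for the residual.

```bash
cat >> h.py <<'E'
def ringw(w,mw):
    v,u=np.nonzero(mask(w,'blue'));P=np.array([onz(mw,a,c,0)[:2] for a,c in zip(u,v)]);P=P[np.hypot(*(P-[.514,.054]).T)<.075]
    A=np.c_[2*P,np.ones(len(P))];x=np.linalg.lstsq(A,(P**2).sum(1),rcond=None)[0];return x[:2],np.sqrt(x[2]+x[:2]@x[:2])
E
python3 - <<'E'
from h import *
w=cv2.imread('pics/w4.png')[:,:,::-1];mw=arm.camera_model('wrist');print(ringw(w,mw),mw['world_from_camera'][:3])
for z in(.024,.033):print(onz(mw,257.27,166.09,z))
E
```

```text
(array([0.51333842, 0.05318803]), np.float64(0.059629404137841804)) [[ 0.95092031 -0.29515165 -0.09293041  0.51290021]
 [ 0.30942327  0.90427628  0.29417963  0.05718047]
 [-0.00279284 -0.30849621  0.95122147  0.14233299]]
[0.52163758 0.03112892 0.024     ]
[0.52097304 0.03311032 0.033     ]
```

Request:
carry_out(
  series=[
    [[-2,5,0],[0,0,0]],
    [[-4,10,0],[0,0,0]],
    [[-6,15,0],[0,0,0]],
    [[-7,19,0],[0,0,0]],
    [[-8,21,0],[0,0,0]],
    [[-8,21,0],[0,0,0]],
    [[-8,21,0],[0,0,0]],
    [[-8,21,0],[0,0,0]],
  ],
)

```text
t: 10.7
position: [0.5304, 0.0022, 0.0015]
tool_rot: [1.846, 2.542, 0.0]
contact_force: [0.7, -0.8, -0.4]
gripper_width: 0.649
finger_force: 0.0
```

Request:
carry_out(
  series=[
    [[4,-12,0],[0,0,0]],
    [[11,-35,0],[0,0,0]],
    [[16,-50,20],[0,0,0]],
    [[20,-60,60],[0,0,0]],
    [[20,-60,110],[0,0,0]],
    [[20,-60,150],[0,0,0]],
    [[20,-60,150],[0,0,0]],
    [[20,-60,150],[0,0,0]],
  ],
)

```text
t: 11.5
position: [0.5512, -0.0588, 0.1529]
tool_rot: [1.844, 2.539, 0.002]
contact_force: [-0.5, 0.9, -1.0]
gripper_width: 0.649
finger_force: 0.0
```

Run:
```python
from h import *
o=arm.observe();print(o['position'],o['contact_force'])
w,mw=grab('wrist','w5')
print([(c,s[4],onz(mw,*c,.028),onz(mw,*c,.024),proj(mw,[.5142,.0535,.028])) for c,s in blobs(w,'green',(0,0,512,384),80)[0]],ringw(w,mw)); print(carrier())
```

```text
[ 0.55120744 -0.05884373  0.15293009] [-0.49317454  0.93266603 -0.99170839]
[(array([253.28,  40.24]), np.int32(1230), array([0.5137102 , 0.05214038, 0.028     ]), array([0.5135191 , 0.05267083, 0.024     ]), array([254.41250326,  38.65442718])), (array([503.44,  41.45]), np.int32(570), array([0.70371415, 0.11605694, 0.028     ]), array([0.70637191, 0.11754574, 0.024     ]), array([254.41250326,  38.65442718]))] (array([0.51349767, 0.05341586]), np.float64(0.059556165016305465))
{'top': [([208.44, 174.78], 9, [0.5642, 0.1837]), ([245.22, 188.38], 58, [0.5147, 0.0515]), ([318.5, 247.79], 56, [0.3014, -0.2093])], 'scene': [([309.5, 184.5], 10, [0.5665, 0.1833]), ([163.1, 208.21], 63, [0.3054, -0.2116]), ([331.98, 226.43], 65, [0.7171, 0.1191])]}
```

View pics/w5.png

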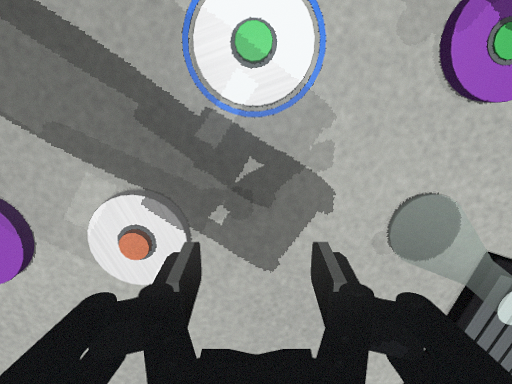

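The carrier sits centred in the ring (pellet at (253,40), about 1.5 mm off). Going back to the handle.

Request:
carry_out(
  series=[
    [[0,0,45],[0,0,0]],
    [[0,0,90],[0,0,0]],
    [[0,0,137],[0,0,0]],
    [[8,25,137],[0,0,0.1]],
    [[16,50,137],[0,0,0.2]],
    [[25,76,137],[0,0,0.3]],
    [[33,102,137],[0,0,0.4]],
    [[41,127,137],[0,0,0.5]],
    [[49,152,137],[0,0,0.6]],
    [[57,177,137],[0,0,0.7]],
    [[65,202,137],[0,0,0.8]],
    [[73,228,137],[0,0,0.9]],
    [[82,253,137],[0,0,1.009]],
    [[82,253,137],[0,0,1.009]],
    [[82,253,100],[0,0,1.009]],
    [[82,253,60],[0,0,1.009]],
    [[82,253,30],[0,0,1.009]],
    [[82,253,18],[0,0,1.009]],
    [[82,253,18],[0,0,1.009]],
    [[82,253,18],[0,0,1.009]],
  ],
  grip=0.5,
)

```text
t: 13.65
position: [0.633, 0.1949, 0.1705]
tool_rot: [0.388, 3.116, 0.0]
contact_force: [0.2, 0.7, 0.3]
gripper_width: 0.5
finger_force: 0.0
```

Request:
carry_out(
  series=[
    [[-3,-9,0],[0,0,-0.096]],
    [[-6,-17,0],[0,0,-0.183]],
    [[-10,-25,0],[0,0,-0.271]],
    [[-15,-32,0],[0,0,-0.358]],
    [[-20,-39,0],[0,0,-0.445]],
    [[-26,-46,0],[0,0,-0.532]],
    [[-33,-52,0],[0,0,-0.62]],
    [[-39,-57,0],[0,0,-0.707]],
    [[-47,-62,0],[0,0,-0.794]],
    [[-55,-66,0],[0,0,-0.881]],
    [[-63,-69,0],[0,0,-0.969]],
    [[-71,-72,0],[0,0,-1.056]],
    [[-79,-73,0],[0,0,-1.143]],
    [[-88,-75,0],[0,0,-1.23]],
    [[-97,-75,0],[0,0,-1.318]],
    [[-102,-75,0],[0,0,-1.37]],
    [[-107,-74,0],[0,0,-1.422]],
    [[-111,-74,0],[0,0,-1.457]],
    [[-111,-74,0],[0,0,-1.457]],
  ],
)

```text
t: 15.55
position: [0.523, 0.1211, 0.1725]
tool_rot: [2.361, 2.066, 0.007]
contact_force: [0.5, -0.4, 0.6]
gripper_width: 0.501
finger_force: 0.4
```

Request:
carry_out(
  series=[
    [[-1,0,0],[0,0,0]],
    [[-3,0,0],[0,0,0]],
    [[-5,1,0],[0,0,0]],
    [[-6,1,0],[0,0,0]],
    [[-6,1,0],[0,0,0]],
    [[-6,1,0],[0,0,0]],
  ],
)

```text
t: 16.15
position: [0.5151, 0.1223, 0.1691]
tool_rot: [-2.364, -2.069, 0.0]
contact_force: [1.3, 0.1, 0.7]
gripper_width: 0.497
finger_force: 0.9
```

Request:
carry_out(
  series=[
    [[-1,0,0],[0,0,0]],
    [[-2,0,0],[0,0,0]],
    [[-3,0,0],[0,0,0]],
    [[-3,0,0],[0,0,0]],
    [[-3,0,0],[0,0,0]],
  ],
)

```text
t: 16.65
position: [0.5131, 0.1223, 0.1691]
tool_rot: [2.363, 2.068, 0.004]
contact_force: [6.7, 0.7, -0.9]
gripper_width: 0.502
finger_force: 3.0
```

Request:
carry_out(
  series=[
    [[-1,0,0],[0,0,0]],
    [[-2,0,0],[0,0,0]],
    [[-2,0,0],[0,0,0]],
    [[-2,0,0],[0,0,0]],
  ],
)

```text
t: 17.05
position: [0.5131, 0.1223, 0.1691]
tool_rot: [2.361, 2.065, 0.011]
contact_force: [13.4, 1.5, -6.4]
gripper_width: 0.502
finger_force: 6.5
```

Request:
carry_out(
  series=[
    [[4,0,0],[0,0,0]],
    [[8,0,0],[0,0,0]],
    [[8,0,40],[0,0,0]],
    [[8,0,80],[0,0,0]],
    [[8,0,120],[0,0,0]],
    [[8,0,120],[0,0,0]],
    [[8,0,120],[0,0,0]],
  ],
  grip=0.5,
)

```text
t: 17.75
position: [0.5181, 0.1223, 0.2901]
tool_rot: [2.364, 2.069, 0.001]
contact_force: [-1.0, -1.0, -0.4]
gripper_width: 0.5
finger_force: 0.0
```

Run:
```python
from h import *
o=arm.observe();print(o['position'],o['tool_rot'],o['joints'])
w,mw=grab('wrist','w6');im,m=grab('top','top6')
d=np.array([-.137,-.99]);H=np.array([.537,.220]);k=H+.17*d;print('expected knob',k,proj(mw,[*k,.226]))
h=cv2.cvtColor(w,cv2.COLOR_RGB2HSV).astype(int);M=((h[...,1]>170)&((h[...,0]<6)|(h[...,0]>172))&(h[...,2]>90)).astype(np.uint8)
n,l,s,c=cv2.connectedComponentsWithStats(M)
for i in range(1,n):
    if s[i,4]>200: print(c[i],s[i],onz(mw,*c[i],.226))
M=mask(im,'red');n,l,s,c=cv2.connectedComponentsWithStats(M)
for i in range(1,n):
    if s[i,4]>20: print('top',c[i],s[i,4],onz(m,*c[i],.226))
```

```text
[0.51814428 0.12230753 0.29012878] [2.36371923e+00 2.06887526e+00 8.83704909e-04] [ 4.10889623e-02 -7.28558803e-02  1.85942530e+00  8.32889310e-05
  1.35436638e+00  1.73909905e-01]
expected knob [0.51371 0.0517 ] [261.55652416 293.34654918]
[260.86700508 292.53096447] [241 277  40  32 985] [0.51327261 0.05251967 0.226     ]
top [242.06779661 185.47457627] 59 [0.51311972 0.05366    0.226     ]
```

View pics/w6.png

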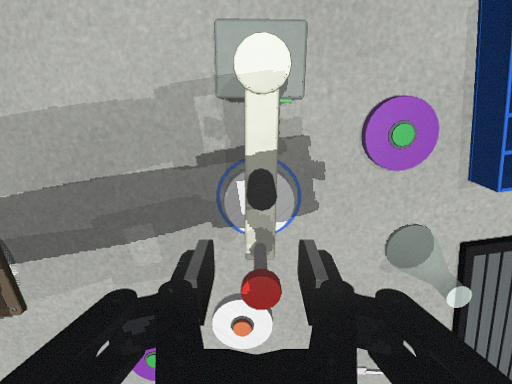

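The arm is home (knob at (261,292), predicted (261.6,293.3); stop force rose without motion). Shutting the fingers and going above the knob.

Request:
carry_out(
  series=[
    [[-1,-20,0],[0,0,0]],
    [[-3,-45,0],[0,0,0]],
    [[-5,-69,0],[0,0,0]],
    [[-5,-69,0],[0,0,0]],
    [[-5,-69,0],[0,0,0]],
    [[-5,-69,-20],[0,0,0]],
    [[-5,-69,-40],[0,0,0]],
    [[-5,-69,-50],[0,0,0]],
    [[-5,-69,-50],[0,0,0]],
    [[-5,-69,-50],[0,0,0]],
  ],
  grip=1.0,
)

```text
t: 18.85
position: [0.5134, 0.0537, 0.2395]
tool_rot: [-2.363, -2.07, -0.0]
contact_force: [0.0, 0.6, 0.7]
gripper_width: 0.001
finger_force: 0.0
```

Request:
carry_out(
  series=[
    [[0,0,-4],[0,0,0]],
    [[0,0,-8],[0,0,0]],
    [[0,0,-12],[0,0,0]],
    [[0,0,-16],[0,0,0]],
    [[0,0,-20],[0,0,0]],
    [[0,0,-24],[0,0,0]],
    [[0,0,-24],[0,0,0]],
  ],
)

```text
t: 19.55
position: [0.5134, 0.0532, 0.2148]
tool_rot: [2.364, 2.069, 0.0]
contact_force: [1.7, 0.9, 0.7]
gripper_width: 0.005
finger_force: 0.5
```

Request:
carry_out(
  series=[
    [[0,0,-2],[0,0,0]],
    [[0,0,-4],[0,0,0]],
  ],
)

```text
t: 19.75
position: [0.5134, 0.0532, 0.2115]
tool_rot: [2.364, 2.069, 0.0]
contact_force: [-0.4, 0.3, 2.9]
gripper_width: -0.005
finger_force: 1.7
```

Request:
carry_out(
  series=[
    [[0,0,-2],[0,0,0]],
    [[0,0,-4],[0,0,0]],
  ],
)

```text
t: 19.95
position: [0.5134, 0.0532, 0.2073]
tool_rot: [2.364, 2.069, 0.0]
contact_force: [0.3, 0.1, 3.4]
gripper_width: -0.003
finger_force: 1.7
```

Request:
carry_out(
  series=[
    [[0,0,-1],[0,0,0]],
    [[0,0,-2],[0,0,0]],
  ],
)

```text
t: 20.15
position: [0.5134, 0.0532, 0.2053]
tool_rot: [2.364, 2.069, 0.0]
contact_force: [0.5, -0.1, 3.8]
gripper_width: 0.001
finger_force: 1.6
```

Request:
carry_out(
  series=[
    [[0,0,-1],[0,0,0]],
    [[0,0,-2],[0,0,0]],
  ],
)

```text
t: 20.35
position: [0.5134, 0.0532, 0.2033]
tool_rot: [2.364, 2.069, 0.0]
contact_force: [-0.3, 1.5, 2.5]
gripper_width: -0.0
finger_force: 1.6
```

Request:
carry_out(
  series=[
    [[0,0,-1],[0,0,0]],
    [[0,0,-2],[0,0,0]],
    [[0,0,-3],[0,0,0]],
  ],
)

```text
t: 20.65
position: [0.5133, 0.0532, 0.2003]
tool_rot: [2.364, 2.069, 0.0]
contact_force: [1.2, 0.2, 3.7]
gripper_width: 0.002
finger_force: 1.6
```

Request:
carry_out(
  series=[
    [[0,0,-1],[0,0,0]],
    [[0,0,-2],[0,0,0]],
    [[0,0,-3],[0,0,0]],
  ],
)

```text
t: 20.95
position: [0.5133, 0.0532, 0.1973]
tool_rot: [2.364, 2.069, 0.0]
contact_force: [1.3, -0.2, 4.4]
gripper_width: 0.001
finger_force: 2.1
```

Request:
carry_out(
  series=[
    [[0,0,-1],[0,0,0]],
    [[0,0,-2],[0,0,0]],
    [[0,0,-3],[0,0,0]],
  ],
)

```text
t: 21.25
position: [0.5134, 0.0532, 0.1949]
tool_rot: [2.364, 2.069, 0.0]
contact_force: [-0.2, 0.3, 5.5]
gripper_width: 0.001
finger_force: 3.3
```

Request:
carry_out(
  series=[
    [[0,0,-1],[0,0,0]],
    [[0,0,-2],[0,0,0]],
    [[0,0,-3],[0,0,0]],
  ],
)

```text
t: 21.55
position: [0.5135, 0.0532, 0.1925]
tool_rot: [2.364, 2.069, 0.0]
contact_force: [-1.4, 1.0, 8.4]
gripper_width: -0.005
finger_force: 4.5
```

Request:
carry_out(
  series=[
    [[0,0,-1],[0,0,0]],
    [[0,0,-2],[0,0,0]],
    [[0,0,-3],[0,0,0]],
  ],
)

```text
t: 21.85
position: [0.5135, 0.0531, 0.1902]
tool_rot: [2.364, 2.069, 0.0]
contact_force: [-2.0, 0.3, 11.9]
gripper_width: 0.001
finger_force: 5.6
```

Request:
carry_out(
  series=[
    [[0,0,-1],[0,0,0]],
    [[0,0,-2],[0,0,0]],
    [[0,0,-3],[0,0,0]],
    [[0,0,-3],[0,0,0]],
    [[0,0,-3],[0,0,0]],
  ],
)

```text
t: 22.35
position: [0.5136, 0.0531, 0.1877]
tool_rot: [2.363, 2.069, 0.0]
contact_force: [-3.5, -0.4, 11.5]
gripper_width: 0.001
finger_force: 6.2
```

Request:
carry_out(
  series=[
    [[0,0,2],[0,0,0]],
    [[0,0,4],[0,0,0]],
    [[0,0,7],[0,0,0]],
    [[0,0,12],[0,0,0]],
    [[0,0,40],[0,0,0]],
    [[0,0,80],[0,0,0]],
    [[-20,60,110],[0,0,0]],
    [[-30,75,110],[0,0,0]],
    [[-30,75,110],[0,0,0]],
    [[-30,75,110],[0,0,0]],
  ],
)

```text
t: 23.35
position: [0.4826, 0.1285, 0.2947]
tool_rot: [-2.362, -2.071, 0.002]
contact_force: [0.5, -0.8, -1.5]
gripper_width: 0.005
finger_force: 0.0
```

Run:
```python
from h import *
o=arm.observe();print(o['position'],o['contact_force'])
w,mw=grab('wrist','w7');im,m=grab('scene','s7');it,mt=grab('top','t7')
P=[]
for I,mm,b in((w,mw,(0,0,512,384)),(im,m,(255,150,300,190)),(it,mt,(225,165,265,205))):
    h=cv2.cvtColor(I,cv2.COLOR_RGB2HSV).astype(int);M=((h[...,1]>170)&((h[...,0]<5)|(h[...,0]>174))&(h[...,2]>80)).astype(np.uint8)
    Z=np.zeros_like(M);Z[b[1]:b[3],b[0]:b[2]]=M[b[1]:b[3],b[0]:b[2]]
    n,l,s,c=cv2.connectedComponentsWithStats(Z)
    i=1+np.argmax(s[1:,4]); P.append((mm,c[i])); print(c[i],s[i])
print(two(*P[0],*P[1]),two(*P[1],*P[2]))
cv2.imwrite('pics/c7.png',cv2.resize(im[140:230,220:340],None,fx=5,fy=5,interpolation=cv2.INTER_CUBIC)[:,:,::-1])
```

```text
[0.48260779 0.1285228  0.29471328] [ 0.53941122 -0.75910189 -1.5394609 ]
[300.95851852 265.57333333] [286 251  32  29 675]
[271.91666667 169.9       ] [268 166   9   8  60]
[242.80952381 185.98412698] [239 182   9   9  63]
(array([0.51467311, 0.05330574, 0.18980088]), np.float64(0.0011078953702427798)) (array([0.51424684, 0.05355563, 0.18863923]), np.float64(0.001358741528253246))
```

View pics/c7.png

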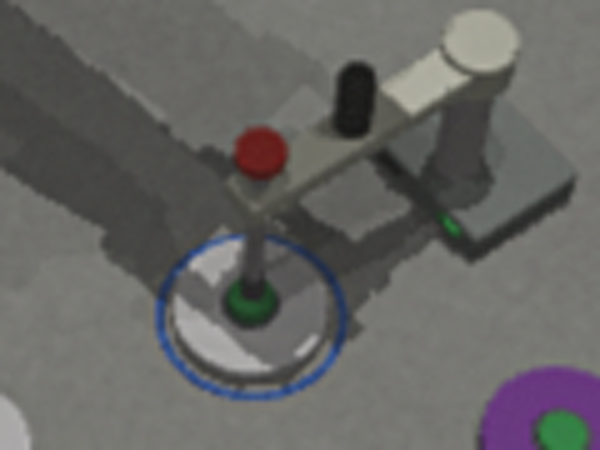

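The scene crop shows the foot seated on the green pellet (250,295), carrier inside the ring, arm home, and the knob still down at z ≈ 0.189 m. Handing in.

```bash
python3 -c "
from workcell import arm
print(arm.job_done())"
```

```text
the job is handed in; nothing more can be done
None
```

I handed the job in at about 23.5 s: the carrier was about 1.5 mm off the ring's centre, the arm was against its stop, and the foot was left pressing the pellet at an estimated 10 N; the judge's verdict was not shown.

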